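# Nip up a tank fitting with an adjustable wrench

## Robot

A 6-joint arm with a two-finger parallel gripper is mounted at the origin on a cart in front of the work surface, level with it; the furniture and walls round the work are solid. World frame = base frame: x ahead of the robot, y to its left, z up, the work surface at z = 0. Lengths are in mm, angles in rad, forces in N, time in s.
With the tool pointing down it reaches from about 350 to 975 mm from the base axis. Payload 7.1 kg.
Tool frame: the origin (TCP) lies midway between the tips of the shut fingers; the grasp point (between the pads) lies 19 mm behind it (ctrl.grip_depth is the distance from the TCP to the grasp point, in mm); z points along the fingers, y is the line along which they close (so a half turn about z gives the same grasp; the last joint's range is limited). The gripper opens to 88 mm and grips with 3 to 60 N. Pads are 20 mm wide; open, the fingers measure 115 mm over their backs; the gripper's body (75 mm by 178 mm) begins 61 mm behind the grasp point.
Start: joints at [-1.21, 0.423, 1.63, -0, 1.089, -0.019], TCP at [231.725, -580.438, 222.675] pointing down, gripper open.
Joint ranges: [-3, 3], [-0.9, 2.11], [0.09, 2.58], [-1.31, 4.45], [0.11, 2.69], [-2.54, 2.54]. Speed limits (rad/s): [2.39, 2.39, 3.01, 3.14, 3.14, 3.14].

## Interface

Orientations are given as a rotation vector (axis times angle).
In Python, from workcell import ctrl, cams gives the robot as it stands.
- The arm moves only by the tool move_arm, never from a script. Its argument "steps" is a list of rows, each a list of 3 entries, a list of its own where there are three numbers: the shift along the tool's x, y, z in units of 25 mm (1.0 is 25 mm), then the turn about the tool's z in units of 5 degrees (1.0 is 5 degrees), then the closure, from 0 (fully open) to 1 (shut). A call has 1 to 20 rows; each row shifts and turns the commanded pose from where the row before left it, along the tool's axes as they then stand; what a row does not reach is not made up. A row lasts 1/12 s, in which the tool goes at most 41.7 mm and 7.16 degrees, less where a joint would pass 70% of its speed; a pose out of reach is approached as far as the arm can. A call is refused whole if a number of a shift passes 1 or a number of a turn 1, either way. A call with a gripper value outside its range is refused whole. The fingers move at their own pace and stop on an object; the grip force is fixed at half the most. Time passes only in rows, so rows that do not move let the fingers close. It gives the time, the measured TCP pose, the force, the opening and the grip force at its end, in the units of the state.
- ctrl.get_obs(): the state, without advancing time (a new reading comes with each control period).
- cams.get_image(name): name is "scene" or "top"; returns a dict with "image" (400x640x3 uint8, red, green, blue), "camera_matrix" (3x3 intrinsics, pixels), "xyz" and "rotation" of the camera in the world. Camera axes: x right, y down, z forward; pixel columns grow to the right and rows downward; lengths in mm; the calibration is good to about 2 mm. A picture is of the moment at which its call begins. There is no depth.
- ctrl.close_job(): hands the job in; it is judged then, once.
Trained networks look in the newest picture that a camera, given by its name, has taken for a name from the list of things; names that differ only in an ending like _2 or _b are one class to them, and where a whole thing is asked for, a point or a joint stands for the part that bears it (a point fixed in the world has none). Each returns a list of dicts, best first, with "p" (0 to 1); they miss things now and then, are a little off and sometimes report something else, mostly with a low value. They report only what shows in the picture. A call takes as long as a camera call.
- cams.boxes_of(camera, thing): "rect" ([centre column, centre row, width, height] in pixels, round what is visible of it).
- cams.cut_out(camera, thing): "pixels" (400x640 bool, what is visible of it) and "rect" ([centre column, centre row, width, height] in pixels, round what is visible of it).
The state is a dict: "t": time; "qpos": joint angles; "qvel": joint speeds; "joint_torque": joint torques, N m; "ee_pos": TCP position; "orientation": TCP orientation; "ft_force": force on the tool from outside, world axes, zero at the start; "moment": the same for the moment, N m; "width": finger opening in mm; "grasp_force": force on a finger pad.
Only numpy, scipy, OpenCV 4.12 (cv2) and the standard library are available. Lean on these libraries where they do the work, as an engineer would, in place of code of your own. Each camera call takes 0.05 s, during which the arm holds its last target. There are 200 camera calls.

## Task

Set the adjustable wrench flat over the brass hexagon nut on the tank, roll its worm with a light fingertip, without forcing it, until the jaw is just snug on the nut's flats, and only then turn the nut clockwise by pushing the handle, until you feel it come home against its stop. Work gently and only through the tool, keep your fingers off the nut, leave the wrench lying on the nut and let go, and do not disturb the loose pliers, bearing or pipe elbow.

Things in the scene. Friction and masses are not known exactly. Their poses are not given: they have to be found in the camera images.
- wrench: Steel adjustable wrench, 283 mm long, 0.5 kg, lying flat. Origin: mouth centre when closed to 28 mm, at the underside of the jaws. x runs along the handle to its butt (266 mm off), z up. Jaws 15 mm thick; handle 13.5 mm thick, 24 mm wide from x = 80 to 120, then to 29 mm at 245; it balances near x = 88 mm. The mouth axis (into the throat) is x turned 15 degrees towards +y.
- wrench_jaw: The wrench's sliding jaw, on its -y side. Origin: middle of its flat gripping face, at the underside. x points into the throat (wrench x turned 15 degrees towards +y); it slides open along its own -y. Gripping faces run 17 mm before and 18 mm behind the origin; throat floor 18 mm behind. Only the worm moves it; it does not push open or shut by hand.
- fixed_face (a point): Middle of the fixed jaw's gripping face, at the underside, across the mouth from wrench_jaw; axes as wrench. The mouth is the distance between the faces (about 31 to 32.3 mm at the start).
- worm_top (a point): Crest of the worm, on the upper face of the wrench, 44 mm from the mouth centre along the mouth axis, 18 mm above the underside (axes as wrench). It stands 3 mm proud of the head round it; with the wrench on the nut, the nut's top lies 4.5 mm lower and begins 28 mm from it, and the threaded stub about 34 mm from it.
- wrench_worm: The worm: a knurled steel roller, 21 mm across, 18 mm long, in a window of the head, its axis across the mouth axis. Dragging its crest with a fingertip from the handle towards the jaws closes the jaw (0.8 mm per 10.5 mm of drag), the other way opens it. It resists with 8 N at the crest (a 12 N press grips it), more once the jaw is snug: over 14 N forces it. It stays as left.
- tank_nut: Brass hexagon nut on the tank's fitting, 28 mm across flats, 13.5 mm high, on a 5 mm thick, 52 mm wide seal washer. Origin: on its axis at its underside (the washer's top). Its x axis points at the middle of a flat. A 19 mm wide threaded stub stands 5 mm out of its top.
- nut_turn (a joint): Turn of the nut, rad, growing clockwise seen from above; its stop is at 0.75. It drags with 0.2 N m until it meets the stop, and the force at the handle then climbs steeply. Past about 1.6 N m the jaw would spring open.
- tank: Flat grey steel tank screwed to the bench, 220 x 160 mm, top 66 mm above the bench. Origin: on the bench below the nut's axis; it reaches 155 mm towards its -x, 65 mm towards +x, 80 mm either way in y. A 4 mm high rib crosses its top at x = -110 mm, on which the handle rests when the wrench is on the nut; a 15 mm high black filler cap stands at x = -75, y = -56 mm.
- pliers: Pliers with red grips, 170 mm, a bystander. Origin at the middle of the underside.
- bearing: Steel ball bearing, 52 mm across, 15 mm high, a bystander. Origin at the centre of the underside.
- elbow_brass: Brass pipe elbow, 57 x 56 x 24 mm, a bystander. Origin at the middle of the underside.

How it is judged:
By the outcome, as a careful person would: the job done as asked, in the order asked, and still so for the second after the job is handed in, with the robot touching nothing.
It also fails if it takes over 72 s, if anything falls off the work surface, if the arm or the gripper's body presses on something with over 40 N, if the wrist force passes 120 N, or if a joint passes its speed limit or range.

## Working session

There is one attempt and no reset: what is moved stays moved. The work goes in short steps, Python scripts to look and compute and a tool call to move; the robot and the scene stay as the last step left them, time stands still between calls to the robot, and variables do not carry over. Pictures are saved under pics/ and viewed, at most 10 in all, crops included, and the job is handed in when it is done.

Besides the shell and the picture viewer there is one more tool, called after "Request:" by a JSON object that holds its "method" and its "body", one argument or row to a line. move_arm: Moves the arm, as the interface text tells. Its arguments: {"type":"object","properties":{"steps":{"type":"array"}},"required":["steps"]}

```bash
ls; mkdir -p pics; python3 - <<'E'
from workcell import ctrl,cams
import cv2,numpy as np
o=ctrl.get_obs();print({k:np.round(v,3) for k,v in o.items()})
for n in("scene","top"):
    d=cams.get_image(n);cv2.imwrite(f"pics/{n}0.png",cv2.cvtColor(d["image"],cv2.COLOR_RGB2BGR))
    print(n,d["camera_matrix"],d["xyz"],d["rotation"])
    for t in("wrench","wrench_jaw","wrench_worm","tank_nut","tank","pliers","bearing","elbow_brass"):
        print(t,[(np.round(b["rect"]),round(b["p"],2)) for b in cams.boxes_of(n,t)[:2]])
E
```

```text
pics
{'t': np.float64(0.0), 'qpos': array([-1.21 ,  0.424,  1.631, -0.   ,  1.089, -0.019]), 'qvel': array([-0.001,  0.001, -0.003, -0.001, -0.   , -0.001]), 'joint_torque': array([-1.0000e-03, -5.4462e+01, -2.7366e+01,  6.4000e-02,  2.3000e-02,
       -0.0000e+00]), 'ee_pos': array([ 231.53 , -579.956,  221.921]), 'orientation': array([-3.084, -0.593,  0.   ]), 'ft_force': array([ 0.329, -0.826, -0.345]), 'moment': array([ 0.021,  0.014, -0.013]), 'grasp_force': np.float64(0.0), 'width': np.float64(87.799)}
scene [[434.71600126   0.         318.22625868]
 [  0.         434.71600126 203.49925363]
 [  0.           0.           1.        ]] [167.14209507 683.48519876 666.23810445] [-0.94104463  2.4403111  -1.11913486]
wrench [(array([349., 331., 164.,  49.]), 0.93), (array([299., 324.,  12.,  16.]), 0.57)]
wrench_jaw [(array([282., 345.,  30.,  17.]), 0.76)]
wrench_worm []
tank_nut [(array([347., 330., 169.,  48.]), 0.55)]
tank [(array([342., 227., 137., 103.]), 0.76)]
pliers [(array([275., 196.,  28.,  42.]), 0.89)]
bearing [(array([379., 180.,  22.,  20.]), 0.75)]
elbow_brass [(array([245., 276.,  28.,  31.]), 0.74)]
top [[512.85402332   0.         314.82525817]
 [  0.         512.85402332 204.4961538 ]
 [  0.           0.           1.        ]] [ 435.37622959  182.52303143 1092.27897208] [-2.14658021  2.09480075 -0.14057332]
wrench [(array([253., 298.,  85., 116.]), 0.95)]
wrench_jaw [(array([215., 266.,  17.,  25.]), 0.64)]
wrench_worm []
tank_nut [(array([255., 300.,  89., 119.]), 0.37)]
tank [(array([346., 218., 102., 110.]), 0.73)]
pliers [(array([340., 132.,  65.,  59.]), 0.78)]
bearing [(array([442., 204.,  25.,  21.]), 0.58)]
elbow_brass [(array([245., 193.,  24.,  38.]), 0.6)]
```

```bash
python3 - <<'E'
import cv2
a=cv2.imread("pics/top0.png")[100:380,180:480];cv2.imwrite("pics/topc.png",cv2.resize(a,None,fx=2.14,fy=2.14,interpolation=cv2.INTER_CUBIC))
b=cv2.imread("pics/scene0.png")[150:380,230:450];cv2.imwrite("pics/scenec.png",cv2.resize(b,None,fx=2.6,fy=2.6,interpolation=cv2.INTER_CUBIC))
E
```

```text
(no output)
```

View pics/topc.png

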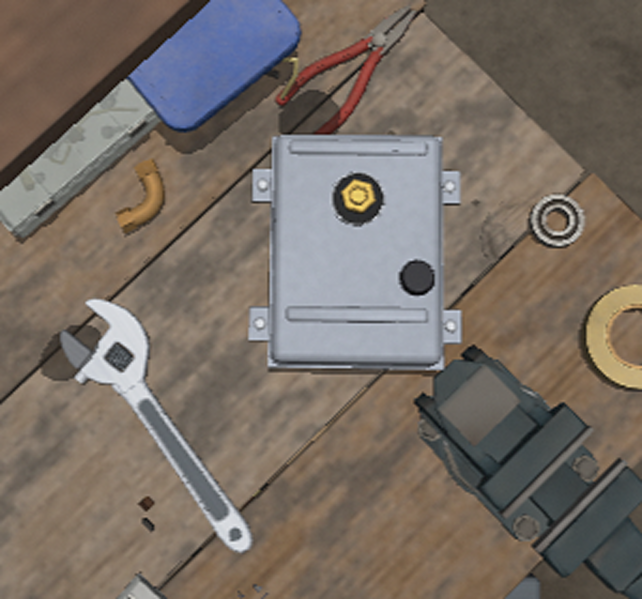

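View pics/scenec.png

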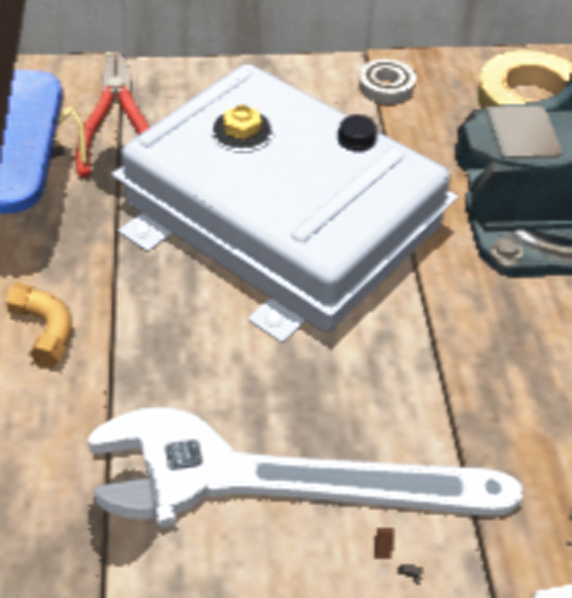

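```bash
cat > h.py <<'E'
import numpy as np,cv2
from scipy.spatial.transform import Rotation as R
K={"scene":(434.716,318.22625868,203.49925363),"top":(512.85402332,314.82525817,204.4961538)}
C={"scene":np.array([167.14209507,683.48519876,666.23810445]),"top":np.array([435.37622959,182.52303143,1092.27897208])}
W={"scene":R.from_rotvec([-0.94104463,2.4403111,-1.11913486]).as_matrix(),"top":R.from_rotvec([-2.14658021,2.09480075,-0.14057332]).as_matrix()}
def ray(c,p):
    f,cx,cy=K[c];return W[c]@np.array([(p[0]-cx)/f,(p[1]-cy)/f,1])
def at(c,p,z):
    d=ray(c,p);return C[c]+d*(z-C[c][2])/d[2]
def tri(pt,ps):
    A=[];b=[]
    for c,p in(("top",pt),("scene",ps)):
        d=ray(c,p);d/=np.linalg.norm(d);P=np.eye(3)-np.outer(d,d);A.append(P);b.append(P@C[c])
    x,*_=np.linalg.lstsq(np.vstack(A),np.hstack(b),rcond=None)
    return x
def proj(c,X):
    f,cx,cy=K[c];q=(np.atleast_2d(X)-C[c])@W[c];return np.c_[f*q[:,0]/q[:,2]+cx,f*q[:,1]/q[:,2]+cy]
tc=lambda u,v:(180+u/2.14-.25,100+v/2.14-.25)
sc=lambda u,v:(230+u/2.6-.25,150+v/2.6-.25)
E
python3 - <<'E'
from h import *
np.set_printoptions(suppress=True,precision=1)
P=dict(worm=((119,356),(183,454)),hole=((235,535),(493,487)),nut=((358,193),(243,115)),cap=((417,275),(358,126)),
 fixtip=((93,302),(92,437)),jawtip=((66,335),(97,490)),ribL=((288,314),(298,237)),ribR=((427,314),(402,157)),bearing=((557,218),(387,75)))
for k,(a,b) in P.items():
    x=tri(tc(*a),sc(*b));print(k,x,proj("top",x)[0]-tc(*a),proj("scene",x)[0]-sc(*b))
E
```

```text
worm [478.6 382.3  17. ] [0.1 0.2] [-0.3 -0.1]
hole [312.6 263.1  14.4] [0. 0.] [-0. -0.]
nut [631.7 152.7  84.2] [0.5 0.8] [-0.8 -0.2]
cap [556.6  97.1  80.4] [0.4 0.6] [-0.7 -0.1]
fixtip [532.5 412.3  15.3] [-0.4 -0.5] [0.7 0.1]
jawtip [499.7 437.4  15.8] [-0.5 -0.7] [1.  0.2]
ribL [519.4 216.2  68.7] [0.1 0.3] [-0.3 -0.1]
ribR [521.2  85.2  60.7] [0.7 1.3] [-1.4 -0.2]
bearing [624.4 -45.7  15.9] [0.3 0.6] [-0.5 -0.1]
```

```bash
cat > m.py <<'E'
from h import *
from scipy.optimize import minimize
def nutmask(im):
    a=im.astype(int);return (a[...,0]-a[...,2]).clip(0,160)/160.
def hexfit(ims,c0=(632,153)):
    S=8
    def render(c,p,win):
        u0,v0,w,h=win;X=[]
        ang=p[2]+np.pi/6+np.arange(6)*np.pi/3
        for z in(71,84.5):X+= [[p[0]+16.17*np.cos(t),p[1]+16.17*np.sin(t),z] for t in ang]
        t=np.linspace(0,6.28,24)
        X+= [[p[0]+9.5*np.cos(q),p[1]+9.5*np.sin(q),89.5] for q in t]
        q=proj(c,np.array(X));q=((q-[u0,v0]+.5)*S)
        m=np.zeros((h*S,w*S),np.uint8);cv2.fillConvexPoly(m,cv2.convexHull(np.round(q*16).astype(np.int32)),255,shift=4)
        return cv2.resize(m,(w,h),interpolation=cv2.INTER_AREA)/255.
    out=[]
    wins={c:(int(proj(c,[*c0,80])[0][0])-16,int(proj(c,[*c0,80])[0][1])-16,32,32) for c in ims}
    for cs in (["top"],["scene"],list(ims)):
        obs={}
        for c in cs:
            u,v,w,h=wins[c];obs[c]=(nutmask(ims[c])[v:v+h,u:u+w]>.35).astype(float)
        def cost(p):
            s=0
            for i,c in enumerate(cs):
                pp=np.array(p[:3]).copy(); 
                if i: pp[:2]+=p[3:5]
                s+=((render(c,pp,wins[c])-obs[c])**2).sum()
            return s
        best=None
        for a in np.arange(0,60,7.5):
            r=minimize(cost,[*c0,np.radians(a),0,0],method="Nelder-Mead",options=dict(initial_simplex=np.array([[*c0,np.radians(a),0,0]]+[[c0[0]+3*(k==0),c0[1]+3*(k==1),np.radians(a)+.08*(k==2),2*(k==3),2*(k==4)] for k in range(5)]),maxiter=400))
            if best is None or r.fun<best.fun:best=r
        out.append((cs,best.x[:2].round(1),round(np.degrees(best.x[2])%60,1),best.x[3:].round(1),round(best.fun,1)))
    return out
E
python3 - <<'E'
from m import *
from workcell import cams
ims={c:cams.get_image(c)["image"] for c in("top","scene")}
for o in hexfit(ims):print(o)
m=cams.cut_out("top","wrench")[0]["pixels"]
m2=cams.cut_out("scene","wrench")[0]["pixels"]
for c,mm in(("top",m),("scene",m2)):
    v,u=np.nonzero(mm);P=np.array([at(c,(a,b),14)[:2] for a,b in zip(u,v)])
    yaw=np.radians(-141.1);o=np.array([504.5,417.9])
    for _ in range(4):
        r=np.array([[np.cos(yaw),-np.sin(yaw)],[np.sin(yaw),np.cos(yaw)]])
        L=(P-o)@r; s=(L[:,0]>85)&(L[:,0]<235)&(abs(L[:,1])<25)
        bins=np.arange(85,235,6);cx=[];cy=[]
        for b in bins:
            k=s&(L[:,0]>=b)&(L[:,0]<b+6)
            if k.sum()>3:cx.append(b+3);cy.append((L[k,1].max()+L[k,1].min())/2)
        a,b0=np.polyfit(cx,cy,1);o=o+r@np.array([0,b0]);yaw+=np.arctan(a)
    print(c,"yaw",np.degrees(yaw),"o",o,"butt x",L[:,0].max(),"xmin",L[:,0].min(),"y",L[:,1].min(),L[:,1].max(),"handle w",np.median([L[s&(abs(L[:,0]-q)<5),1].max()-L[s&(abs(L[:,0]-q)<5),1].min() for q in(90,100,110)]))
E
```

```text
(['top'], array([632.3, 153.4]), np.float64(46.9), array([-1. ,  1.1]), np.float64(18.4))
(['scene'], array([631.6, 152. ]), np.float64(51.7), array([2. , 2.5]), np.float64(20.2))
(['top', 'scene'], array([632.1, 153.3]), np.float64(48.6), array([-0.5, -1.4]), np.float64(39.4))
top yaw -141.6828968091747 o [506.83721552 415.00291404] butt x 261.8423391414971 xmin -18.726218463597128 y -38.4228081088495 43.237542916351295 handle w 25.140548357200387
scene yaw -143.01750656456295 o [507.31311764 414.41256273] butt x 264.63964977293693 xmin -19.226862420925038 y -39.606191649064655 45.33728246804909 handle w 30.172107444709347
```

```bash
cat > p.py <<'E'
from h import *
from workcell import ctrl
def psi(o): 
    M=R.from_rotvec(o["orientation"]).as_matrix();return np.degrees(np.arctan2(M[1,0],M[0,0])),M
def go(*targets,first=None):
    o=ctrl.get_obs();p=o["ee_pos"] if first is None else np.array(first,float);a,M=psi(o)
    print("t%.2f pos %s psi %.2f tilt %s F %s"%(o["t"],p.round(1),a,M[:2,2].round(3),o["ft_force"].round(1)))
    for t in targets:
        d=(np.array(t[:3])-p);c,s=np.cos(np.radians(a)),np.sin(np.radians(a))
        u=np.array([c*d[0]+s*d[1], s*d[0]-c*d[1], -d[2]])/25
        n=int(np.ceil(max(abs(u).max(),np.linalg.norm(u)*25/41)))or 1
        turn=-(t[3]-a)/5 if len(t)>3 else 0
        print("->",t,"units",u.round(2),"n",n,"per row",(u/n).round(3),"then turn units",round(turn,2))
        p=np.array(t[:3],float);a=t[3] if len(t)>3 else a
E
python3 -c "
from p import *
go((470,-80,300),(434.7,358.5,120,38.3),(434.7,358.5,4))"
```

```text
t1.10 pos [ 231.7 -580.4  222.7] psi 21.76 tilt [-0.  0.] F [ 0.7 -0.4 -0.1]
-> (470, -80, 300) units [ 16.27 -15.06  -3.09] n 17 per row [ 0.957 -0.886 -0.182] then turn units 0
-> (434.7, 358.5, 120, 38.3) units [  5.19 -16.81   7.2 ] n 17 per row [ 0.305 -0.989  0.424] then turn units -3.31
-> (434.7, 358.5, 4) units [0.   0.   4.64] n 5 per row [0.    0.    0.928] then turn units 0
```

Request:
{"method": "move_arm", "body": {
  "steps": [
    [[0.95,-0.89,-0.18],0,0],
    [[0.95,-0.89,-0.18],0,0],
    [[0.95,-0.89,-0.18],0,0],
    [[0.95,-0.89,-0.18],0,0],
    [[0.95,-0.89,-0.18],0,0],
    [[0.95,-0.89,-0.18],0,0],
    [[0.95,-0.89,-0.18],0,0],
    [[0.95,-0.89,-0.18],0,0],
    [[0.95,-0.89,-0.18],0,0],
    [[0.95,-0.89,-0.18],0,0],
    [[0.95,-0.89,-0.18],0,0],
    [[0.95,-0.89,-0.18],0,0],
    [[0.95,-0.89,-0.18],0,0],
    [[0.95,-0.89,-0.18],0,0],
    [[0.95,-0.89,-0.18],0,0],
    [[0.95,-0.89,-0.18],0,0],
    [[0.95,-0.89,-0.18],0,0]
  ]
}}

```text
t: 2.52
ee_pos: [466.9, -77.9, 299.7]
orientation: [3.085, 0.593, 0.001]
ft_force: [0.8, 0.2, -0.1]
width: 87.8
grasp_force: 0.0
```

Request:
{"method": "move_arm", "body": {
  "steps": [
    [[0.3,-0.99,0],0,0],
    [[0.3,-0.99,0],0,0],
    [[0.3,-0.99,0],0,0],
    [[0.3,-0.99,0.5],0,0],
    [[0.3,-0.99,0.5],0,0],
    [[0.3,-0.99,0.5],0,0],
    [[0.3,-0.99,0.5],0,0],
    [[0.3,-0.99,0.5],0,0],
    [[0.3,-0.99,0.5],0,0],
    [[0.3,-0.99,0.5],0,0],
    [[0.3,-0.99,0.5],0,0],
    [[0.3,-0.99,0.5],0,0],
    [[0.3,-0.99,0.5],0,0],
    [[0.3,-0.99,0.5],-0.8,0],
    [[0.3,-0.99,0.5],-0.8,0],
    [[0,0,0],-0.8,0],
    [[0,0,0],-0.9,0],
    [[0,0,0],0,0]
  ]
}}

```text
t: 4.02
ee_pos: [431.2, 307.3, 148.8]
orientation: [2.966, 1.035, -0.001]
ft_force: [0.9, -0.2, 0.4]
width: 87.6
grasp_force: 0.0
```

```bash
python3 -c "
from p import *
go((434.7,358.5,60,38.3),(434.7,358.5,4))"
```

```text
t4.02 pos [431.2 307.3 148.8] psi 38.48 tilt [-0. -0.] F [ 0.9 -0.2  0.4]
-> (434.7, 358.5, 60, 38.3) units [ 1.38 -1.52  3.55] n 4 per row [ 0.346 -0.379  0.888] then turn units 0.04
-> (434.7, 358.5, 4) units [0.   0.   2.24] n 3 per row [0.    0.    0.747] then turn units 0
```

Request:
{"method": "move_arm", "body": {
  "steps": [
    [[0.35,-0.38,0.5],0,0.4],
    [[0.35,-0.38,0.5],0,0.4],
    [[0.34,-0.38,0.5],0,0.4],
    [[0.34,-0.38,0.5],0,0.4],
    [[0,0,0.5],0,0.4],
    [[0,0,0.5],0,0.4],
    [[0,0,0.5],0,0.4],
    [[0,0,0],0,0.4]
  ]
}}

```text
t: 4.68
ee_pos: [433.7, 356.1, 59.2]
orientation: [2.967, 1.027, -0.007]
ft_force: [-1.6, -1.0, 0.1]
width: 52.6
grasp_force: 0.0
```

```bash
python3 -c "
from p import *
go((434.7,358.5,4,38.3))"
```

```text
t4.68 pos [433.7 356.1  59.2] psi 38.19 tilt [-0.003 -0.003] F [-1.6 -1.   0.1]
-> (434.7, 358.5, 4, 38.3) units [ 0.09 -0.05  2.21] n 3 per row [ 0.03  -0.016  0.736] then turn units -0.02
```

Request:
{"method": "move_arm", "body": {
  "steps": [
    [[0.05,-0.05,0.6],0,0.4],
    [[0.05,0,0.6],0,0.4],
    [[0,0,0.5],0,0.4],
    [[0,0,0.3],0,0.4],
    [[0,0,0.15],0,0.4],
    [[0,0,0],0,0.4],
    [[0,0,0],0,0.4]
  ]
}}

```text
t: 5.27
ee_pos: [436.4, 360.5, 8.2]
orientation: [-2.968, -1.029, -0.0]
ft_force: [-0.4, -0.4, 0.1]
width: 52.3
grasp_force: 0.0
```

Request:
{"method": "move_arm", "body": {
  "steps": [
    [[-0.05,0,0.1],0,0.4],
    [[0,0,0.08],0,0.5],
    [[0,0,0],0,0.8],
    [[0,0,0],0,1],
    [[0,0,0],0,1],
    [[0,0,0],0,1],
    [[0,0,0],0,1],
    [[0,0,0],0,1],
    [[0,0,0],0,1]
  ]
}}

```text
t: 6.02
ee_pos: [435.6, 359.5, 3.7]
orientation: [2.968, 1.029, 0.0]
ft_force: [2.5, -5.5, 4.3]
width: 23.6
grasp_force: 30.0
```

```bash
python3 -c "
from p import *
go((435.6,359.5,120),(541.2,148.5,120,3))"
```

```text
t6.02 pos [435.6 359.5   3.7] psi 38.23 tilt [ 0. -0.] F [ 2.5 -5.5  4.3]
-> (435.6, 359.5, 120) units [-0.    0.   -4.65] n 5 per row [-0.    0.   -0.93] then turn units 0
-> (541.2, 148.5, 120, 3) units [-1.9   9.24 -0.  ] n 10 per row [-0.19   0.924 -0.   ] then turn units 7.05
```

Request:
{"method": "move_arm", "body": {
  "steps": [
    [[0,0,-0.2],0,1],
    [[0,0,-0.5],0,1],
    [[0,0,-0.8],0,1],
    [[0,0,-0.8],0,1],
    [[0,0,-0.8],0,1],
    [[0,0,-0.8],0,1],
    [[0,0,-0.75],0,1]
  ]
}}

```text
t: 6.6
ee_pos: [434.6, 359.8, 121.1]
orientation: [-2.968, -1.03, 0.001]
ft_force: [0.2, -1.0, -6.1]
width: 23.6
grasp_force: 29.8
```

Request:
{"method": "move_arm", "body": {
  "steps": [
    [[-0.13,0.62,0],0,1],
    [[-0.13,0.62,0],0,1],
    [[-0.13,0.62,0],0,1],
    [[-0.13,0.62,0],0,1],
    [[-0.13,0.62,0],0,1],
    [[-0.13,0.62,0],0,1],
    [[-0.13,0.62,0],0,1],
    [[-0.13,0.62,0],0,1],
    [[-0.13,0.62,0],0,1],
    [[-0.13,0.62,0],0,1],
    [[-0.13,0.62,0],0,1],
    [[-0.13,0.62,0],0,1],
    [[-0.13,0.62,0],0,1],
    [[-0.13,0.62,0],0,1],
    [[-0.1,0.56,0],0,1],
    [[0,0,0],0,1]
  ]
}}

```text
t: 7.93
ee_pos: [541.5, 147.0, 120.1]
orientation: [2.968, 1.029, 0.001]
ft_force: [0.9, 0.2, -4.0]
width: 23.3
grasp_force: 29.8
```

Request:
{"method": "move_arm", "body": {
  "steps": [
    [[0,0,0],0.7,1],
    [[0,0,0],0.7,1],
    [[0,0,0],0.7,1],
    [[0,0,0],0.7,1],
    [[0,0,0],0.7,1],
    [[0,0,0],0.7,1],
    [[0,0,0],0.7,1],
    [[0,0,0],0.7,1],
    [[0,0,0],0.7,1],
    [[0,0,0],0.7,1],
    [[0,0,0],0,1],
    [[0,0,0],0,1]
  ]
}}

```text
t: 8.93
ee_pos: [540.3, 149.0, 119.7]
orientation: [3.14, 0.094, -0.001]
ft_force: [0.3, -0.5, -5.4]
width: 23.4
grasp_force: 29.8
```

```bash
python3 - <<'E'
from p import *
from workcell import cams
go((541.2,148.5,120,3))
for n in("scene","top"):
    d=cams.get_image(n);cv2.imwrite(f"pics/{n}1.png",cv2.cvtColor(d["image"],cv2.COLOR_RGB2BGR))
    for t in("wrench","wrench_jaw","tank_nut","wrench_worm"):
        print(n,t,[(np.round(b["rect"]),round(b["p"],2)) for b in cams.boxes_of(n,t)[:2]])
a=cv2.imread("pics/top1.png")[130:290,280:420];b=cv2.imread("pics/scene1.png")[120:250,260:420]
a=cv2.resize(a,(420,480),interpolation=cv2.INTER_CUBIC);b=cv2.resize(b,None,fx=2.3,fy=2.3,interpolation=cv2.INTER_CUBIC)
c=np.zeros((480,800,3),np.uint8);c[:,:420]=a;c[:b.shape[0],425:425+b.shape[1]]=b[:, :375];cv2.imwrite("pics/c1.png",c)
E
```

```text
t8.93 pos [540.3 149.  119.7] psi 3.41 tilt [-0. -0.] F [ 0.3 -0.5 -5.4]
-> (541.2, 148.5, 120, 3) units [ 0.04  0.02 -0.01] n 1 per row [ 0.036  0.023 -0.011] then turn units 0.08
scene wrench [(array([379., 211., 132.,  61.]), 0.79)]
scene wrench_jaw [(array([321., 189.,  17.,  15.]), 0.7)]
scene tank_nut [(array([324., 200.,  13.,   4.]), 0.63)]
scene wrench_worm []
top wrench [(array([348., 255.,  10.,  12.]), 0.72)]
top wrench_jaw []
top tank_nut []
top wrench_worm []
```

View pics/c1.png

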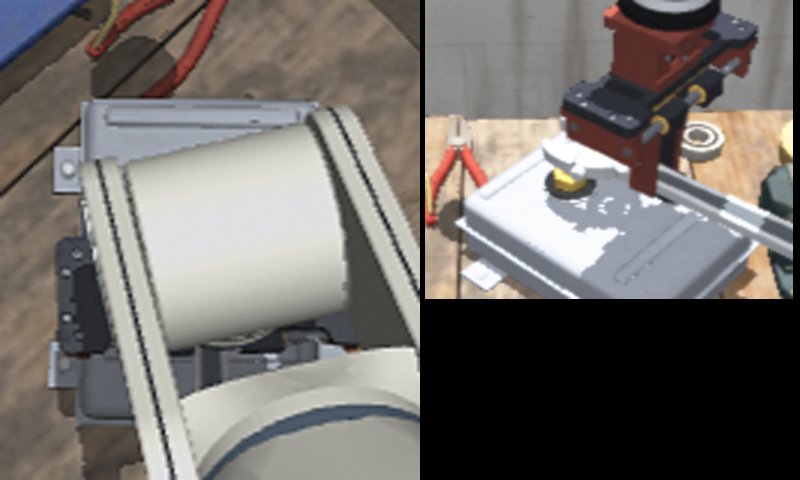

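```bash
python3 - <<'E'
from p import *
from workcell import cams
go((538.4,145.3,95,3.5))
o=ctrl.get_obs();p=o["ee_pos"];a,_=psi(o);th=np.radians(a+180)
cams.get_image("scene")
m=cams.cut_out("scene","wrench")[0]["pixels"];v,u=np.nonzero(m);i=u.argmax();print("right",u.max(),v[i],"left",u.min(),v[u.argmin()])
j=cams.cut_out("scene","wrench_jaw")
if j: v,u=np.nonzero(j[0]["pixels"]);print("jaw",u.min(),u.max(),v.min(),v.max(),j[0]["p"])
for xg in(90,92.5,95):
    O=p[:2]+xg*-np.array([np.cos(th),np.sin(th)]);z=p[2]-3.7
    r=np.array([[np.cos(th),-np.sin(th)],[np.sin(th),np.cos(th)]])
    t=np.linspace(-1.5,1.5,31);B=np.c_[251.5+14.5*np.cos(t),14.5*np.sin(t)]@r.T+O
    q=np.vstack([proj("scene",np.c_[B,np.full(31,zz)]) for zz in(z+.7,z+14.2)])
    k=q[:,0].argmax();m15=np.radians(15)
    rm=np.array([[np.cos(m15),-np.sin(m15)],[np.sin(m15),np.cos(m15)]])
    J=(np.array([[-17,-17.6],[18,-17.6]])@rm.T)@r.T+O
    print(xg,"butt",q[k].round(1),"jaw face ends top",proj("scene",np.c_[J,[z+15]*2]).round(1).tolist())
E
```

```text
t9.43 pos [540.6 148.6 119.7] psi 3.27 tilt [-0. -0.] F [-0.1 -0.6 -5.3]
-> (538.4, 145.3, 95, 3.5) units [-0.1   0.13  0.99] n 1 per row [-0.096  0.128  0.987] then turn units -0.05
right 442 231 left 312 183
90 butt [443.3 232.7] jaw face ends top [[311.5, 179.3], [327.5, 183.7]]
92.5 butt [442. 232.] jaw face ends top [[310.5, 178.8], [326.5, 183.2]]
95 butt [440.7 231.4] jaw face ends top [[309.6, 178.3], [325.5, 182.7]]
```

Request:
{"method": "move_arm", "body": {
  "steps": [
    [[-0.03,0.06,0.4],0,1],
    [[-0.03,0.06,0.4],0,1],
    [[0,0,0.15],0,1],
    [[0,0,0],0,1],
    [[0,0,0],0,1],
    [[0,0,0],0,1],
    [[0,0,0],0,1]
  ]
}}

```text
t: 10.17
ee_pos: [539.6, 145.7, 96.2]
orientation: [-3.14, -0.089, -0.001]
ft_force: [-0.6, 0.2, -5.4]
width: 23.6
grasp_force: 29.8
```

```bash
python3 - <<'E'
from p import *
go((538.9,145.4,95,3.5))
E
```

```text
t10.17 pos [539.6 145.7  96.2] psi 3.26 tilt [0.001 0.   ] F [-0.6  0.2 -5.4]
-> (538.9, 145.4, 95, 3.5) units [-0.03  0.01  0.05] n 1 per row [-0.03   0.01   0.046] then turn units -0.05
```

Near-aligned; lower in small increments, reading force.

Request:
{"method": "move_arm", "body": {
  "steps": [
    [[-0.03,0.01,0.12],0,1],
    [[0,0,0.12],0,1],
    [[0,0,0],0,1],
    [[0,0,0],0,1]
  ]
}}

```text
t: 10.5
ee_pos: [538.4, 145.3, 89.7]
orientation: [3.14, 0.089, -0.001]
ft_force: [0.4, -0.2, -5.2]
width: 23.5
grasp_force: 29.8
```

Request:
{"method": "move_arm", "body": {
  "steps": [
    [[0,0,0.06],0,1],
    [[0,0,0.06],0,1],
    [[0,0,0],0,1],
    [[0,0,0],0,1]
  ]
}}

```text
t: 10.83
ee_pos: [538.5, 145.3, 86.8]
orientation: [3.14, 0.089, -0.0]
ft_force: [0.0, -0.1, -4.9]
width: 23.7
grasp_force: 29.8
```

Request:
{"method": "move_arm", "body": {
  "steps": [
    [[0,0,0.06],0,1],
    [[0,0,0.06],0,1],
    [[0,0,0],0,1],
    [[0,0,0],0,1]
  ]
}}

```text
t: 11.17
ee_pos: [538.5, 145.3, 83.8]
orientation: [3.14, 0.089, -0.0]
ft_force: [1.0, -0.2, -5.8]
width: 23.3
grasp_force: 29.8
```

Request:
{"method": "move_arm", "body": {
  "steps": [
    [[0,0,0.06],0,1],
    [[0,0,0.06],0,1],
    [[0,0,0],0,1],
    [[0,0,0],0,1]
  ]
}}

```text
t: 11.5
ee_pos: [538.5, 145.3, 80.8]
orientation: [3.14, 0.089, -0.0]
ft_force: [0.0, -0.7, -5.8]
width: 23.4
grasp_force: 29.8
```

Request:
{"method": "move_arm", "body": {
  "steps": [
    [[0,0,0.06],0,1],
    [[0,0,0.06],0,1],
    [[0,0,0],0,1],
    [[0,0,0],0,1]
  ]
}}

```text
t: 11.83
ee_pos: [538.5, 145.3, 77.8]
orientation: [3.14, 0.089, -0.0]
ft_force: [0.2, 0.0, -5.4]
width: 24.0
grasp_force: 29.8
```

Request:
{"method": "move_arm", "body": {
  "steps": [
    [[0,0,0.05],0,1],
    [[0,0,0.04],0,1],
    [[0,0,0],0,1],
    [[0,0,0],0,1]
  ]
}}

```text
t: 12.17
ee_pos: [538.7, 145.4, 75.7]
orientation: [-3.14, -0.089, -0.0]
ft_force: [-0.6, 0.9, -4.0]
width: 23.6
grasp_force: 29.8
```

Request:
{"method": "move_arm", "body": {
  "steps": [
    [[0,0,0.03],0,1],
    [[0,0,0],0,1],
    [[0,0,0],0,1]
  ]
}}

```text
t: 12.42
ee_pos: [538.7, 145.3, 75.0]
orientation: [-3.14, -0.089, -0.0]
ft_force: [-0.0, 0.6, -3.8]
width: 23.4
grasp_force: 29.9
```

Request:
{"method": "move_arm", "body": {
  "steps": [
    [[0,0,0.02],0,1],
    [[0,0,0],0,1],
    [[0,0,0],0,0.65],
    [[0,0,0],0,0.62],
    [[0,0,0],0,0.62]
  ]
}}

```text
t: 12.83
ee_pos: [539.1, 145.5, 74.9]
orientation: [-3.14, -0.089, -0.002]
ft_force: [0.3, -0.4, -0.2]
width: 33.3
grasp_force: 0.0
```

Request:
{"method": "move_arm", "body": {
  "steps": [
    [[0,0,-0.3],0,0.62],
    [[0,0,-0.6],0,0.62],
    [[0,0,-1],0,0.62],
    [[-0.4,0,-1],0,0.8],
    [[-1,0,-1],0,1],
    [[-1,0,-1],0,1],
    [[-1,0,-1],0,1],
    [[-1,0,-1],0,1],
    [[-1,0,-0.5],0,1],
    [[-1,0,0],0,1],
    [[0,0,0],0,1]
  ]
}}

```text
t: 13.75
ee_pos: [375.3, 135.8, 260.6]
orientation: [-3.14, -0.09, -0.001]
ft_force: [0.9, -0.5, -0.2]
width: 0.4
grasp_force: 0.0
```

```bash
python3 - <<'E'
from p import *
from workcell import cams
go()
for n in("scene","top"):
    d=cams.get_image(n);cv2.imwrite(f"pics/{n}2.png",cv2.cvtColor(d["image"],cv2.COLOR_RGB2BGR))
a=cv2.imread("pics/top2.png")[160:260,290:410];b=cv2.imread("pics/scene2.png")[160:260,290:400]
a=cv2.resize(a,(480,400),interpolation=cv2.INTER_CUBIC);b=cv2.resize(b,(320,291),interpolation=cv2.INTER_CUBIC)
c=np.zeros((400,800,3),np.uint8);c[:,:480]=a;c[:291,480:]=b;cv2.imwrite("pics/c2.png",c)
E
```

```text
t13.75 pos [375.3 135.8 260.6] psi 3.30 tilt [0. 0.] F [ 0.9 -0.5 -0.2]
```

View pics/c2.png

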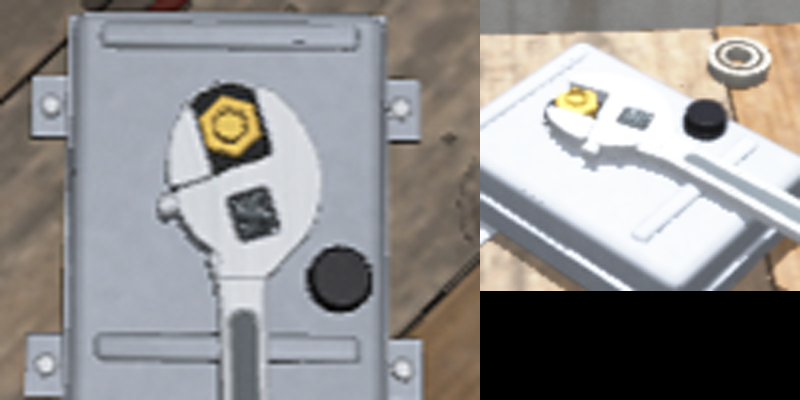

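```bash
python3 - <<'E'
from p import *
t=at("top",(290+254/4-.4,160+213/4-.4),89);print("worm top",t,"scene",at("scene",(290+636/320*110-0-.35-320/320*0-480/320*110,160+117/291*100-.35),89))
print("nut",at("top",(290+231/4-.4,160+122/4-.4),89))
ims={"top":cv2.cvtColor(cv2.imread("pics/top2.png"),cv2.COLOR_BGR2RGB),"scene":cv2.cvtColor(cv2.imread("pics/scene2.png"),cv2.COLOR_BGR2RGB)}
from m import hexfit
print(hexfit(ims)[0])
# handle centreline angle from top (z~85)
from workcell import cams
cams.get_image("top");m=cams.cut_out("top","wrench")[0]["pixels"];v,u=np.nonzero(m)
P=np.array([at("top",(a,b),85)[:2] for a,b in zip(u,v)]);print(P.min(0),P.max(0))
xs=[];ys=[]
for x in range(400,550,6):
    k=abs(P[:,0]-x)<3
    if k.sum()>3: xs.append(x);ys.append((P[k,1].max()+P[k,1].min())/2)
f=np.polyfit(xs,ys,1);print("handle angle",np.degrees(np.arctan(f[0])),"y at 540",np.polyval(f,540))
E
```

```text
worm top [586.43627639 141.10969693  89.        ] scene [583.19185544 142.73570428  89.        ]
nut [631.93563171 153.19713459  89.        ]
(['top'], array([632.1, 153.1]), np.float64(46.9), array([0.4, 0.3]), np.float64(18.3))
[403.57230489 107.602502  ] [649.67607546 188.81075864]
handle angle 3.2673424811349605 y at 540 147.2742802047397
```

```bash
python3 - <<'E'
from p import *
g=cv2.imread("pics/top2.png").max(2).astype(int);r=g[200:228,340:366];v,u=np.nonzero(r<110);print(len(u),u.mean()+340,v.mean()+200,u.min()+340,u.max()+340,v.min()+200,v.max()+200)
print(at("top",(u.mean()+340,v.mean()+200),88))
g=cv2.imread("pics/scene2.png").max(2).astype(int);print(g[190:208,332:356])
go((580.5,137.6,110,18.3))
E
```

```text
136 351.34558823529414 211.40441176470588 340 359 200 226
[589.39884979 144.57270781  88.        ]
[[254 255 255 255 255 255 255 255 255 255 255 255 255 255 255 255 255 254
  253 253 253 252 249 237]
 [213 230 251 255 255 255 255 255 255 255 255 255 255 255 255 255 255 255
  255 254 253 253 253 252]
 [161 170 234 255 255 255 255 255 255 255 255 255 255 255 255 255 255 255
  255 255 254 253 253 253]
 [155 178 243 255 255 255 255 255 255 255 255 255 255 255 255 255 255 255
  255 255 255 254 253 253]
 [164 225 254 255 255 255 255 255 255 255 255 255 255 255 255 255 255 255
  255 255 255 255 253 253]
 [189 251 255 255 255 255 255 255 255 255 255 255 255 255 255 255 255 255
  255 255 255 255 254 253]
 [230 255 255 255 255 255 255 251 239 242 251 254 255 255 255 255 255 255
  255 255 255 255 255 253]
 [252 255 255 255 255 255 252 199 160 168 213 224 226 232 249 254 255 255
  255 255 255 255 255 254]
 [255 255 255 255 255 254 231 151 146 170 215 196 161 174 196 228 241 245
  254 255 255 255 255 254]
 [255 255 255 255 255 245 159 146 169 172 189 178 160 169 153 175 169 197
  250 255 255 255 
[... 301 characters left out ...]
5 255 255]
 [255 255 255 255 255 255 254 251 243 194 159 151 141 131 124 170 248 255
  255 255 255 255 255 255]
 [255 255 255 255 255 255 255 255 255 255 254 246 207 174 188 243 255 255
  255 255 255 255 255 255]
 [255 255 255 255 255 255 255 255 255 255 255 255 255 255 255 255 255 255
  255 255 255 255 255 255]
 [255 255 255 255 255 255 255 255 255 255 255 255 255 255 255 255 255 255
  255 255 255 255 255 255]
 [255 255 255 255 255 255 255 255 255 255 255 255 255 255 255 255 255 255
  255 255 255 255 255 255]]
t13.95 pos [379.7 136.4 259.9] psi 3.26 tilt [0.001 0.   ] F [ 0.5 -0.7  0.5]
-> (580.5, 137.6, 110, 18.3) units [8.02 0.41 5.99] n 9 per row [0.891 0.045 0.666] then turn units -3.01
```

```bash
python3 - <<'E'
from p import *
x=tri((353.2,212.9),(342.7,200.5));print(x,at("top",(353.2,212.9),87),at("scene",(342.7,200.5),87))
E
```

```text
[586.78832626 140.49886802  83.88744867] [586.64184729 140.82826945  87.        ] [584.20305828 143.23651181  87.        ]
```

Request:
{"method": "move_arm", "body": {
  "steps": [
    [[0.8,0.04,0.3],-0.5,1],
    [[0.8,0.04,0.3],-0.5,1],
    [[0.8,0.15,0.4],-0.5,1],
    [[0.8,0.15,0.4],-0.5,1],
    [[0.8,0.15,0.4],-0.5,1],
    [[0.8,0.2,0.4],-0.5,1],
    [[0.8,0.25,0.4],0,1],
    [[0.8,0.25,0.5],0,1],
    [[0.8,0.25,0.5],0,1],
    [[0.6,0.25,0.6],0,1],
    [[0,0,0.6],0,1],
    [[0,0,0.6],0,1],
    [[0,0,0],0,1]
  ]
}}

```text
t: 15.03
ee_pos: [578.5, 137.2, 120.4]
orientation: [3.102, 0.498, -0.01]
ft_force: [-0.3, -1.1, 0.6]
width: 0.9
grasp_force: 0.0
```

```bash
python3 - <<'E'
from p import *
go((581,138,95,18.3))
E
```

```text
t15.03 pos [578.5 137.2 120.4] psi 18.23 tilt [-0.006 -0.001] F [-0.3 -1.1  0.6]
-> (581, 138, 95, 18.3) units [0.11 0.   1.02] n 2 per row [0.053 0.    0.508] then turn units -0.01
```

Request:
{"method": "move_arm", "body": {
  "steps": [
    [[0.08,0,0.5],0,1],
    [[0,0,0.5],0,1],
    [[0,0,0.1],0,1],
    [[0,0,0],0,1],
    [[0,0,0],0,1],
    [[0,0,0],0,1]
  ]
}}

```text
t: 15.53
ee_pos: [581.9, 138.7, 97.6]
orientation: [-3.102, -0.499, -0.002]
ft_force: [-0.4, 0.1, 1.0]
width: 0.5
grasp_force: 0.0
```

Request:
{"method": "move_arm", "body": {
  "steps": [
    [[-0.08,0,0.1],0,1],
    [[0,0,0.12],0,1],
    [[0,0,0.04],0,1],
    [[0,0,0],0,1],
    [[0,0,0],0,1]
  ]
}}

```text
t: 15.95
ee_pos: [579.5, 137.9, 90.4]
orientation: [3.102, 0.499, -0.0]
ft_force: [0.6, 0.3, -0.2]
width: 0.5
grasp_force: 0.0
```

Request:
{"method": "move_arm", "body": {
  "steps": [
    [[0,0,0.04],0,1],
    [[0,0,0],0,1],
    [[0,0,0],0,1]
  ]
}}

```text
t: 16.2
ee_pos: [579.5, 137.9, 89.4]
orientation: [3.102, 0.499, -0.0]
ft_force: [0.3, -0.3, -0.5]
width: 0.4
grasp_force: 0.0
```

Request:
{"method": "move_arm", "body": {
  "steps": [
    [[0,0,0.02],0,1],
    [[0,0,0],0,1],
    [[0,0,0],0,1]
  ]
}}

```text
t: 16.45
ee_pos: [579.6, 137.9, 88.9]
orientation: [-3.102, -0.499, -0.0]
ft_force: [0.3, -0.3, -0.2]
width: 0.7
grasp_force: 0.1
```

Request:
{"method": "move_arm", "body": {
  "steps": [
    [[0,0,0.02],0,1],
    [[0,0,0],0,1],
    [[0,0,0],0,1]
  ]
}}

```text
t: 16.7
ee_pos: [579.7, 137.9, 88.7]
orientation: [-3.102, -0.498, -0.001]
ft_force: [-0.8, 0.4, 3.2]
width: 0.8
grasp_force: 1.7
```

Request:
{"method": "move_arm", "body": {
  "steps": [
    [[0,0,0.02],0,1],
    [[0,0,0],0,1],
    [[0,0,0],0,1]
  ]
}}

```text
t: 16.95
ee_pos: [579.8, 137.9, 88.5]
orientation: [3.102, 0.499, 0.001]
ft_force: [-1.7, -0.6, 6.0]
width: 0.3
grasp_force: 3.5
```

Request:
{"method": "move_arm", "body": {
  "steps": [
    [[0,0,0.025],0,1],
    [[0,0,0.02],0,1],
    [[0,0,0],0,1],
    [[0,0,0],0,1]
  ]
}}

```text
t: 17.28
ee_pos: [579.9, 137.9, 88.2]
orientation: [3.102, 0.499, 0.001]
ft_force: [-3.4, -1.9, 14.1]
width: 0.4
grasp_force: 7.1
```

Request:
{"method": "move_arm", "body": {
  "steps": [
    [[0.08,0,0],0,1],
    [[0.08,0,0],0,1],
    [[0,0,0],0,1]
  ]
}}

```text
t: 17.53
ee_pos: [582.5, 138.7, 88.1]
orientation: [3.101, 0.499, -0.003]
ft_force: [-8.0, -3.3, 17.5]
width: 0.4
grasp_force: 8.9
```

Request:
{"method": "move_arm", "body": {
  "steps": [
    [[0.08,0,-0.02],0,1],
    [[0.08,0,-0.01],0,1],
    [[0,0,0],0,1]
  ]
}}

```text
t: 17.78
ee_pos: [585.6, 139.8, 88.2]
orientation: [3.101, 0.499, -0.006]
ft_force: [-8.6, -2.9, 13.7]
width: -0.1
grasp_force: 7.1
```

Request:
{"method": "move_arm", "body": {
  "steps": [
    [[0.08,0,0],0,1],
    [[0.08,0,0],0,1],
    [[0,0,0],0,1]
  ]
}}

```text
t: 18.03
ee_pos: [589.4, 141.0, 88.2]
orientation: [3.101, 0.499, -0.006]
ft_force: [-6.9, -2.9, 15.0]
width: 0.5
grasp_force: 7.1
```

Request:
{"method": "move_arm", "body": {
  "steps": [
    [[0.08,0,0],0,1],
    [[0.08,0,0],0,1],
    [[0,0,0],0,1]
  ]
}}

```text
t: 18.28
ee_pos: [593.1, 142.3, 88.2]
orientation: [3.101, 0.499, -0.006]
ft_force: [-8.1, -3.4, 14.6]
width: 0.5
grasp_force: 7.1
```

Request:
{"method": "move_arm", "body": {
  "steps": [
    [[0,0,-0.15],0,1],
    [[0,0,-0.2],0,1],
    [[-0.35,0,0],0,1],
    [[-0.35,0,0],0,1],
    [[0,0,0],0,1],
    [[0,0,0],0,1]
  ]
}}

```text
t: 18.78
ee_pos: [577.2, 137.1, 96.0]
orientation: [3.102, 0.498, -0.001]
ft_force: [0.8, 0.5, 0.4]
width: 0.6
grasp_force: 0.0
```

```bash
python3 - <<'E'
from p import *
from workcell import cams
go((579.5,137.9,92,18.3))
d=cams.get_image("scene");cv2.imwrite("pics/scene3.png",cv2.cvtColor(d["image"],cv2.COLOR_RGB2BGR))
b=cv2.imread("pics/scene3.png")[165:245,290:410];b2=cv2.imread("pics/scene2.png")[165:245,290:410]
cv2.imwrite("pics/c3.png",np.hstack([cv2.resize(x,(395,263),interpolation=cv2.INTER_CUBIC) for x in(b2,b)]))
E
```

```text
t18.78 pos [577.2 137.1  96. ] psi 18.26 tilt [-0.001 -0.   ] F [0.8 0.5 0.4]
-> (579.5, 137.9, 92, 18.3) units [0.1  0.   0.16] n 1 per row [0.098 0.001 0.162] then turn units -0.01
```

View pics/c3.png

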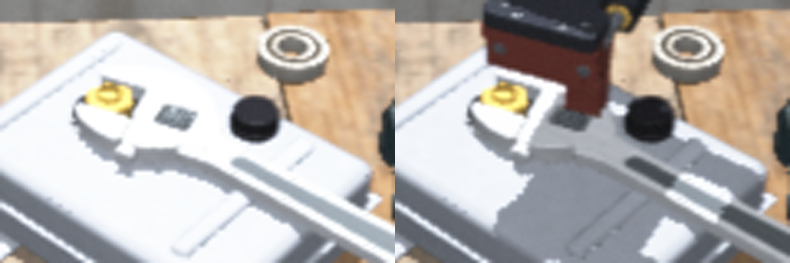

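Request:
{"method": "move_arm", "body": {
  "steps": [
    [[0.12,0,0.1],0,1],
    [[0,0,0.1],0,1],
    [[0,0,0.1],0,1],
    [[0,0,0.04],0,1],
    [[0,0,0],0,1],
    [[0,0,0],0,1]
  ]
}}

```text
t: 19.33
ee_pos: [581.6, 138.5, 88.5]
orientation: [3.102, 0.499, 0.001]
ft_force: [-1.7, -0.4, 8.3]
width: 0.5
grasp_force: 4.1
```

Request:
{"method": "move_arm", "body": {
  "steps": [
    [[0.06,0,0],0,1],
    [[0.08,0,0],0,1],
    [[0.08,0,0],0,1],
    [[0.08,0,0],0,1]
  ]
}}

```text
t: 19.67
ee_pos: [586.2, 140.1, 88.2]
orientation: [3.101, 0.499, -0.007]
ft_force: [-9.2, -3.4, 15.5]
width: 0.8
grasp_force: 7.4
```

Request:
{"method": "move_arm", "body": {
  "steps": [
    [[0.08,0,0],0,1],
    [[0.08,0,0],0,1],
    [[0.08,0,0],0,1],
    [[0,0,0],0,1]
  ]
}}

```text
t: 20.0
ee_pos: [592.0, 142.2, 88.2]
orientation: [3.101, 0.499, -0.007]
ft_force: [-8.7, -1.7, 13.7]
width: 0.3
grasp_force: 7.0
```

Request:
{"method": "move_arm", "body": {
  "steps": [
    [[0,0,-0.15],0,1],
    [[0,0,-0.1],0,1],
    [[-0.3,0,0],0,1],
    [[-0.3,0,0],0,1],
    [[0,0,0.1],0,1],
    [[0,0,0.1],0,1],
    [[0,0,0.05],0,1],
    [[0,0,0],0,1],
    [[0,0,0],0,1]
  ]
}}

```text
t: 20.75
ee_pos: [579.0, 137.6, 88.3]
orientation: [3.102, 0.499, -0.002]
ft_force: [-4.9, -2.6, 9.4]
width: 0.4
grasp_force: 5.4
```

Request:
{"method": "move_arm", "body": {
  "steps": [
    [[0.08,0,0],0,1],
    [[0.08,0,0],0,1],
    [[0.08,0,0],0,1],
    [[0,0,0],0,1]
  ]
}}

```text
t: 21.08
ee_pos: [583.8, 139.4, 88.3]
orientation: [3.101, 0.499, -0.006]
ft_force: [-7.6, -2.8, 13.5]
width: 0.6
grasp_force: 7.0
```

Request:
{"method": "move_arm", "body": {
  "steps": [
    [[0.08,0,0],0,1],
    [[0.08,0,0],0,1],
    [[0,0,0],0,1]
  ]
}}

```text
t: 21.33
ee_pos: [587.4, 140.7, 88.2]
orientation: [3.102, 0.498, -0.006]
ft_force: [-8.6, -1.5, 14.0]
width: 0.0
grasp_force: 7.1
```

Request:
{"method": "move_arm", "body": {
  "steps": [
    [[0.08,0,0],0,1],
    [[0.08,0,0],0,1],
    [[0,0,0],0,1]
  ]
}}

```text
t: 21.58
ee_pos: [591.0, 142.1, 88.2]
orientation: [-3.102, -0.498, 0.007]
ft_force: [-9.3, -0.7, 13.9]
width: 0.4
grasp_force: 7.1
```

Request:
{"method": "move_arm", "body": {
  "steps": [
    [[0,0,-0.15],0,1],
    [[0,0,-0.1],0,1],
    [[-0.27,0,0],0,1],
    [[-0.27,0,0],0,1],
    [[0,0,0.1],0,1],
    [[0,0,0.1],0,1],
    [[0,0,0.05],0,1],
    [[0,0,0],0,1],
    [[0,0,0],0,1]
  ]
}}

```text
t: 22.33
ee_pos: [579.6, 137.8, 88.4]
orientation: [3.102, 0.499, -0.002]
ft_force: [-4.4, -2.1, 11.8]
width: 0.4
grasp_force: 5.5
```

Request:
{"method": "move_arm", "body": {
  "steps": [
    [[0.06,0,0],0,1],
    [[0.06,0,0],0,1],
    [[0,0,0],0,1]
  ]
}}

```text
t: 22.58
ee_pos: [581.5, 138.5, 88.3]
orientation: [3.101, 0.499, -0.005]
ft_force: [-8.8, -2.3, 13.6]
width: 0.5
grasp_force: 7.1
```

Request:
{"method": "move_arm", "body": {
  "steps": [
    [[0.05,0,0],0,1],
    [[0.05,0,0],0,1],
    [[0,0,0],0,1]
  ]
}}

```text
t: 22.83
ee_pos: [583.7, 139.3, 88.3]
orientation: [3.101, 0.499, -0.006]
ft_force: [-8.0, -2.4, 14.9]
width: 0.5
grasp_force: 7.2
```

Request:
{"method": "move_arm", "body": {
  "steps": [
    [[0.05,0,0],0,1],
    [[0.05,0,0],0,1],
    [[0,0,0],0,1]
  ]
}}

```text
t: 23.08
ee_pos: [585.9, 140.1, 88.3]
orientation: [3.101, 0.498, -0.006]
ft_force: [-9.0, -1.9, 14.1]
width: 0.3
grasp_force: 7.3
```

Request:
{"method": "move_arm", "body": {
  "steps": [
    [[0.05,0,0],0,1],
    [[0.05,0,0],0,1],
    [[0,0,0],0,1]
  ]
}}

```text
t: 23.33
ee_pos: [588.1, 141.0, 88.2]
orientation: [3.102, 0.498, -0.007]
ft_force: [-9.4, -2.2, 15.6]
width: 0.2
grasp_force: 7.3
```

Request:
{"method": "move_arm", "body": {
  "steps": [
    [[0.05,0,0],0,1],
    [[0.05,0,0],0,1],
    [[0,0,0],0,1]
  ]
}}

```text
t: 23.58
ee_pos: [590.3, 141.8, 88.2]
orientation: [3.102, 0.498, -0.008]
ft_force: [-9.1, -2.1, 15.0]
width: 0.4
grasp_force: 7.4
```

Request:
{"method": "move_arm", "body": {
  "steps": [
    [[0,0,-0.15],0,1],
    [[0,0,-0.1],0,1],
    [[-0.27,0,0],0,1],
    [[-0.27,0,0],0,1],
    [[0,0,0.1],0,1],
    [[0,0,0.1],0,1],
    [[0,0,0.05],0,1],
    [[0,0,0],0,1],
    [[0,0,0],0,1]
  ]
}}

```text
t: 24.33
ee_pos: [579.1, 137.7, 88.3]
orientation: [3.102, 0.499, -0.002]
ft_force: [-4.8, -1.3, 10.0]
width: 0.2
grasp_force: 5.2
```

Request:
{"method": "move_arm", "body": {
  "steps": [
    [[0.05,0,0],0,1],
    [[0.05,0,0],0,1],
    [[0,0,0],0,1]
  ]
}}

```text
t: 24.58
ee_pos: [580.1, 138.1, 88.2]
orientation: [3.101, 0.499, -0.007]
ft_force: [-9.8, -3.7, 14.8]
width: 0.3
grasp_force: 7.4
```

Request:
{"method": "move_arm", "body": {
  "steps": [
    [[0.05,0,0],0,1],
    [[0.05,0,0],0,1],
    [[0,0,0],0,1]
  ]
}}

```text
t: 24.83
ee_pos: [582.3, 138.8, 88.2]
orientation: [3.101, 0.499, -0.008]
ft_force: [-10.3, -2.9, 15.5]
width: 0.6
grasp_force: 7.7
```

Request:
{"method": "move_arm", "body": {
  "steps": [
    [[0.06,0,0],0,1],
    [[0,0,0],0,1],
    [[0,0,0],0,1]
  ]
}}

```text
t: 25.08
ee_pos: [583.6, 139.3, 88.2]
orientation: [3.101, 0.499, -0.008]
ft_force: [-10.3, -3.5, 16.3]
width: 0.3
grasp_force: 7.8
```

Request:
{"method": "move_arm", "body": {
  "steps": [
    [[0.06,0,0],0,1],
    [[0,0,0],0,1],
    [[0,0,0],0,1]
  ]
}}

```text
t: 25.33
ee_pos: [584.8, 139.7, 88.2]
orientation: [3.101, 0.499, -0.008]
ft_force: [-10.6, -3.2, 16.2]
width: 0.5
grasp_force: 8.0
```

Request:
{"method": "move_arm", "body": {
  "steps": [
    [[0.06,0,0],0,1],
    [[0,0,0],0,1],
    [[0,0,0],0,1]
  ]
}}

```text
t: 25.58
ee_pos: [586.1, 140.2, 88.2]
orientation: [3.101, 0.499, -0.009]
ft_force: [-10.2, -3.0, 16.3]
width: 0.8
grasp_force: 8.2
```

Request:
{"method": "move_arm", "body": {
  "steps": [
    [[0.04,0,0],0,1],
    [[0,0,0],0,1],
    [[0,0,0],0,1]
  ]
}}

```text
t: 25.83
ee_pos: [586.9, 140.5, 88.2]
orientation: [3.101, 0.499, -0.009]
ft_force: [-11.4, -3.3, 17.7]
width: 0.0
grasp_force: 8.3
```

Request:
{"method": "move_arm", "body": {
  "steps": [
    [[-0.02,0,-0.1],0,1],
    [[0,0,-0.4],0,1],
    [[-0.6,0.2,-1],0.6,1],
    [[-1,0,-1],0.6,1],
    [[-1,0,-1],0.6,1],
    [[-1,0,-1],0.6,1],
    [[-1,0,-1],0.6,1],
    [[-1,0,0],0,1],
    [[-1,0,0],0,1],
    [[-1,0,0],0,1],
    [[-0.5,0,0],0,1],
    [[0,0,0],0,1]
  ]
}}

```text
t: 26.83
ee_pos: [389.1, 107.8, 225.5]
orientation: [-3.14, -0.09, 0.0]
ft_force: [0.1, -1.0, 0.1]
width: 0.4
grasp_force: 0.0
```

```bash
python3 - <<'E'
from p import *
from m import hexfit
from workcell import cams
go()
ims={n:cams.get_image(n)["image"] for n in("scene","top")}
for n in ims:cv2.imwrite(f"pics/{n}4.png",cv2.cvtColor(ims[n],cv2.COLOR_RGB2BGR))
for o in hexfit(ims):print(o)
m=cams.cut_out("top","wrench")[0]["pixels"];v,u=np.nonzero(m)
P=np.array([at("top",(a,b),85)[:2] for a,b in zip(u,v)]);print(P.min(0),P.max(0))
xs=[];ys=[]
for x in range(400,550,6):
    k=abs(P[:,0]-x)<3
    if k.sum()>3: xs.append(x);ys.append((P[k,1].max()+P[k,1].min())/2)
f=np.polyfit(xs,ys,1);print("handle angle",np.degrees(np.arctan(f[0])),"y at 540",np.polyval(f,540))
c=[cv2.resize(cv2.imread(f"pics/top{i}.png")[175:215,325:375],(400,320),interpolation=cv2.INTER_CUBIC) for i in(2,4)]
cv2.imwrite("pics/c4.png",np.hstack(c))
E
```

```text
t26.83 pos [389.1 107.8 225.5] psi 3.29 tilt [-0. -0.] F [ 0.1 -1.   0.1]
(['top'], array([632.2, 153.8]), np.float64(49.3), array([-0.9,  3.5]), np.float64(23.5))
(['scene'], array([636.4, 146.5]), np.float64(47.9), array([-0.2,  6. ]), np.float64(71.0))
(['scene', 'top'], array([631.6, 151.3]), np.float64(44.6), array([0.4, 2. ]), np.float64(96.8))
[413.39821622 109.53999025] [649.55300633 186.86970083]
handle angle 4.609588001769542 y at 540 147.5897338712454
```

View pics/c4.png

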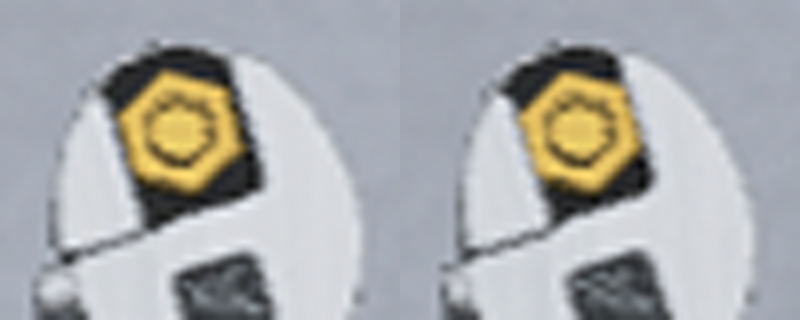

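```bash
python3 - <<'E'
from p import *
for p in((418,400),(470,350),(430,440),(540,550)):
    print(p,[at("top",tc(*p),z).round(0)[:2] for z in(0,60,110)])
go((435.5,103,160,4.6),(435.5,103,74),(434,120,74))
E
```

```text
(418, 400) [array([444.,  89.]), array([444.,  94.]), array([444.,  99.])]
(470, 350) [array([494.,  38.]), array([491.,  46.]), array([488.,  53.])]
(430, 440) [array([406.,  77.]), array([408.,  83.]), array([409.,  88.])]
(540, 550) [array([306., -28.]), array([313., -17.]), array([319.,  -7.])]
t26.98 pos [392.7 108.3 225.8] psi 3.27 tilt [0.002 0.   ] F [ 0.2  0.2 -0.3]
-> (435.5, 103, 160, 4.6) units [1.7  0.31 2.63] n 3 per row [0.566 0.103 0.878] then turn units -0.27
-> (435.5, 103, 74) units [0.   0.   3.44] n 4 per row [0.   0.   0.86] then turn units 0
-> (434, 120, 74) units [-0.01 -0.68 -0.  ] n 1 per row [-0.005 -0.683 -0.   ] then turn units 0
```

```bash
python3 - <<'E'
from p import *
for a,b in (((487,362),(495,105)),((517,397),(542,108)),((470,440),(553,150)),((440,407),(515,150)),((415,400),(470,165)),((470,350),(478,100))):
    x=tri(tc(*a),sc(*b));print(x.round(0),(proj("top",x)[0]-tc(*a)).round(1))
E
```

```text
[475.  36. 111.] [0.9 1.8]
[446.  10. 108.] [0.6 1.2]
[410.  53. 113.] [0. 0.]
[434.  78. 116.] [1.1 2.3]
[446. 102. 108.] [-0.8 -1.5]
[483.  52. 121.] [1.2 2.4]
```

```bash
python3 - <<'E'
from p import *
go((484,104,160,4.6),(484,104,76),(483,113,76))
E
```

```text
t26.98 pos [392.7 108.3 225.8] psi 3.27 tilt [0.002 0.   ] F [ 0.2  0.2 -0.3]
-> (484, 104, 160, 4.6) units [3.64 0.38 2.63] n 4 per row [0.909 0.095 0.658] then turn units -0.27
-> (484, 104, 76) units [0.   0.   3.36] n 4 per row [0.   0.   0.84] then turn units 0
-> (483, 113, 76) units [-0.01 -0.36 -0.  ] n 1 per row [-0.011 -0.362 -0.   ] then turn units 0
```

Request:
{"method": "move_arm", "body": {
  "steps": [
    [[0.5,0.07,0.3],-0.3,1],
    [[0.8,0.07,0.5],0,1],
    [[0.8,0.07,0.6],0,1],
    [[0.8,0.07,0.6],0,1],
    [[0.75,0.12,0.6],0,1],
    [[0,0,0.6],0,1],
    [[0,0,0.6],0,1],
    [[0,0,0.6],0,1],
    [[0,0,0.6],0,1],
    [[0,0,0.6],0,1],
    [[0,0,0.5],0,1],
    [[0,0,0],0,1],
    [[0,0,0],0,1]
  ]
}}

```text
t: 28.07
ee_pos: [483.3, 105.2, 71.9]
orientation: [3.139, 0.13, -0.002]
ft_force: [0.2, -0.3, 1.1]
width: 0.5
grasp_force: 0.0
```

```bash
python3 - <<'E'
from p import *
go((484,104,76,4.6))
E
```

```text
t28.07 pos [483.3 105.2  71.9] psi 4.75 tilt [-0.001 -0.   ] F [ 0.2 -0.3  1.1]
-> (484, 104, 76, 4.6) units [ 0.02  0.05 -0.16] n 1 per row [ 0.022  0.049 -0.164] then turn units 0.03
```

Up 3 mm, then ease into contact (tool −y).

Request:
{"method": "move_arm", "body": {
  "steps": [
    [[0,0,-0.12],0,1],
    [[0,-0.15,0],0,1],
    [[0,-0.15,0],0,1],
    [[0,-0.1,0],0,1],
    [[0,0,0],0,1]
  ]
}}

```text
t: 28.48
ee_pos: [482.2, 115.9, 76.4]
orientation: [-3.139, -0.131, -0.002]
ft_force: [0.2, -0.2, -0.8]
width: 0.5
grasp_force: 0.0
```

Request:
{"method": "move_arm", "body": {
  "steps": [
    [[0,-0.1,0],0,1],
    [[0,-0.1,0],0,1],
    [[0,0,0],0,1]
  ]
}}

```text
t: 28.73
ee_pos: [481.4, 120.5, 75.9]
orientation: [3.139, 0.131, 0.0]
ft_force: [0.0, 0.0, 1.0]
width: 0.7
grasp_force: 0.0
```

Request:
{"method": "move_arm", "body": {
  "steps": [
    [[0,-0.1,0],0,1],
    [[0,-0.1,0],0,1],
    [[0,0,0],0,1]
  ]
}}

```text
t: 28.98
ee_pos: [480.8, 125.2, 75.8]
orientation: [3.139, 0.131, -0.001]
ft_force: [-1.0, -3.4, 1.9]
width: 0.4
grasp_force: 1.6
```

Request:
{"method": "move_arm", "body": {
  "steps": [
    [[-0.02,-0.12,0],0.23,1],
    [[-0.02,-0.12,0],0.23,1],
    [[-0.02,-0.12,0],0.23,1],
    [[-0.02,-0.12,0],0.23,1]
  ]
}}

```text
t: 29.32
ee_pos: [478.9, 137.0, 75.9]
orientation: [-3.142, -0.003, -0.002]
ft_force: [1.9, -3.6, -0.1]
width: 1.0
grasp_force: 1.7
```

Request:
{"method": "move_arm", "body": {
  "steps": [
    [[-0.02,-0.12,0],0.23,1],
    [[-0.02,-0.12,0],0.23,1],
    [[-0.02,-0.12,0],0.23,1],
    [[-0.02,-0.12,0],0.23,1]
  ]
}}

```text
t: 29.65
ee_pos: [477.5, 149.3, 75.9]
orientation: [-3.139, 0.123, -0.003]
ft_force: [2.7, -3.7, -0.2]
width: 0.7
grasp_force: 1.6
```

```bash
python3 - <<'E'
from p import *
from workcell import cams
go();o=ctrl.get_obs()["ee_pos"][:2]-[632.1,153.2];print("r",np.hypot(*o),"ang",np.degrees(np.arctan2(o[1],o[0]))%360)
d=cams.get_image("scene");cv2.imwrite("pics/scene5.png",cv2.cvtColor(d["image"],cv2.COLOR_RGB2BGR))
d=cams.get_image("top");cv2.imwrite("pics/top5.png",cv2.cvtColor(d["image"],cv2.COLOR_RGB2BGR))
b=cv2.imread("pics/scene5.png")[150:270,280:440];a=cv2.imread("pics/top5.png")[160:300,290:410]
cv2.imwrite("pics/c5.png",np.hstack([cv2.resize(b,(480,360),interpolation=cv2.INTER_CUBIC),cv2.resize(a,(308,360),interpolation=cv2.INTER_CUBIC)]))
E
```

```text
t29.65 pos [477.5 149.3  75.9] psi -4.50 tilt [0.002 0.   ] F [ 2.7 -3.7 -0.2]
r 154.6115695274448 ang 181.46030960480113
```

View pics/c5.png

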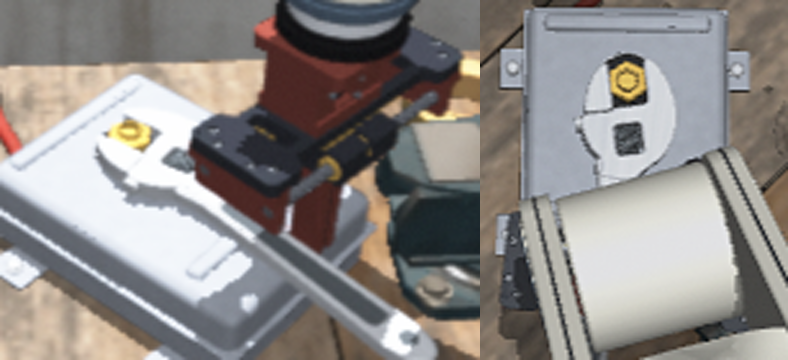

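```bash
python3 - <<'E'
from m import *
im=cv2.cvtColor(cv2.imread("pics/top5.png"),cv2.COLOR_BGR2RGB);print(hexfit({"top":im})[0])
E
```

```text
Traceback (most recent call last):
  File "m.py", line 21, in hexfit
    u,v,w,h=wins[c];obs[c]=(nutmask(ims[c])[v:v+h,u:u+w]>.35).astype(float)
            ~~~~^^^
KeyError: 'scene'
```

Request:
{"method": "move_arm", "body": {
  "steps": [
    [[-0.01,-0.12,0],0.23,1],
    [[-0.01,-0.12,0],0.23,1],
    [[-0.01,-0.12,0],0.23,1],
    [[-0.01,-0.12,0],0.23,1]
  ]
}}

```text
t: 30.08
ee_pos: [477.1, 160.8, 75.8]
orientation: [3.131, -0.248, -0.0]
ft_force: [2.0, -5.3, 1.3]
width: 0.6
grasp_force: 2.2
```

Request:
{"method": "move_arm", "body": {
  "steps": [
    [[-0.01,-0.12,0],0.23,1],
    [[-0.01,-0.12,0],0.23,1],
    [[-0.01,-0.12,0],0.23,1],
    [[-0.01,-0.12,0],0.23,1]
  ]
}}

```text
t: 30.42
ee_pos: [478.0, 172.6, 75.8]
orientation: [3.119, -0.373, -0.001]
ft_force: [0.6, -5.6, 3.2]
width: 0.6
grasp_force: 2.7
```

Request:
{"method": "move_arm", "body": {
  "steps": [
    [[0,0,0],0,1],
    [[0,0,0],0,1],
    [[0,0,0],0,1]
  ]
}}

```text
t: 30.67
ee_pos: [478.1, 173.0, 75.8]
orientation: [-3.119, 0.372, 0.0]
ft_force: [-0.5, -3.1, 1.1]
width: 0.2
grasp_force: 1.1
```

```bash
sed -i 's/for cs in (\["top"\],\["scene"\],list(ims)):/for cs in ([["top"]] if len(ims)==1 else [["top"],["scene"],list(ims)]):/' m.py; python3 - <<'E'
from m import *
from p import go,ctrl
from workcell import cams
go()
im=cv2.cvtColor(cv2.imread("pics/top5.png"),cv2.COLOR_BGR2RGB);print(hexfit({"top":im}))
print(hexfit({"top":cams.get_image("top")["image"]}))
for _ in range(3):
    cams.get_image("top");o=ctrl.get_obs();print(o["ft_force"].round(1),o["ee_pos"].round(1))
E
```

```text
t30.67 pos [478.1 173.   75.8] psi -13.61 tilt [-0.  0.] F [-0.5 -3.1  1.1]
[(['top'], array([632.3, 153.3]), np.float64(32.9), array([0.8, 1.3]), np.float64(23.7))]
[(['top'], array([632.2, 153.8]), np.float64(27.6), array([0.7, 2. ]), np.float64(25.3))]
[-0.4 -2.8  1.5] [478.1 173.   75.8]
[-1.1 -2.8  1.3] [478.1 173.   75.8]
[-0.9 -2.4  2.3] [478.1 173.   75.7]
```

Request:
{"method": "move_arm", "body": {
  "steps": [
    [[-0.01,-0.08,0],0.15,1],
    [[-0.01,-0.08,0],0.15,1],
    [[-0.01,-0.08,0],0.15,1],
    [[-0.01,-0.08,0],0.15,1],
    [[-0.01,-0.08,0],0.15,1],
    [[0,0,0],0,1]
  ]
}}

```text
t: 31.37
ee_pos: [479.7, 183.1, 75.8]
orientation: [3.105, -0.476, -0.0]
ft_force: [-0.7, -3.2, 1.8]
width: 0.1
grasp_force: 1.7
```

Request:
{"method": "move_arm", "body": {
  "steps": [
    [[-0.01,-0.08,0],0.15,1],
    [[-0.01,-0.08,0],0.15,1],
    [[-0.01,-0.08,0],0.15,1],
    [[-0.01,-0.08,0],0.15,1],
    [[0,0,0],0,1]
  ]
}}

```text
t: 31.78
ee_pos: [481.4, 191.0, 75.8]
orientation: [3.092, -0.557, 0.0]
ft_force: [-0.5, -3.9, 1.5]
width: 0.4
grasp_force: 1.6
```

Request:
{"method": "move_arm", "body": {
  "steps": [
    [[-0.01,-0.08,0],0.15,1],
    [[-0.01,-0.08,0],0.15,1],
    [[-0.01,-0.08,0],0.15,1],
    [[0,0,0],0,1]
  ]
}}

```text
t: 32.12
ee_pos: [482.8, 196.9, 75.8]
orientation: [3.08, -0.617, 0.0]
ft_force: [0.3, -3.1, 2.3]
width: 0.4
grasp_force: 1.5
```

Request:
{"method": "move_arm", "body": {
  "steps": [
    [[-0.01,-0.08,0],0.15,1],
    [[-0.01,-0.08,0],0.15,1],
    [[-0.01,-0.08,0],0.15,1],
    [[0,0,0],0,1]
  ]
}}

```text
t: 32.45
ee_pos: [484.5, 202.7, 75.8]
orientation: [-3.068, 0.677, -0.0]
ft_force: [0.7, -2.6, 1.8]
width: 0.8
grasp_force: 1.4
```

Request:
{"method": "move_arm", "body": {
  "steps": [
    [[-0.01,-0.08,0],0.15,1],
    [[-0.01,-0.08,0],0.15,1],
    [[0,0,0],0,1]
  ]
}}

```text
t: 32.7
ee_pos: [485.7, 206.5, 75.7]
orientation: [-3.059, 0.717, 0.0]
ft_force: [-0.3, -3.9, 0.7]
width: 0.4
grasp_force: 1.3
```

Request:
{"method": "move_arm", "body": {
  "steps": [
    [[-0.01,-0.08,0],0.15,1],
    [[-0.01,-0.08,0],0.15,1],
    [[0,0,0],0,1]
  ]
}}

```text
t: 32.95
ee_pos: [487.0, 210.4, 75.7]
orientation: [-3.049, 0.757, 0.0]
ft_force: [1.6, -3.4, 0.5]
width: 0.1
grasp_force: 1.3
```

Request:
{"method": "move_arm", "body": {
  "steps": [
    [[-0.01,-0.08,0],0.15,1],
    [[-0.01,-0.08,0],0.15,1],
    [[0,0,0],0,1]
  ]
}}

```text
t: 33.2
ee_pos: [488.5, 214.3, 75.7]
orientation: [-3.038, 0.798, 0.0]
ft_force: [0.4, -3.3, -0.0]
width: 0.5
grasp_force: 1.1
```

Request:
{"method": "move_arm", "body": {
  "steps": [
    [[-0.01,-0.08,0],0.15,1],
    [[-0.01,-0.08,0],0.15,1],
    [[0,0,0],0,1]
  ]
}}

```text
t: 33.45
ee_pos: [489.8, 218.1, 75.7]
orientation: [-3.028, 0.838, 0.001]
ft_force: [-0.5, -1.8, 0.3]
width: 0.5
grasp_force: 1.1
```

Request:
{"method": "move_arm", "body": {
  "steps": [
    [[-0.01,-0.08,0],0.15,1],
    [[-0.01,-0.08,0],0.15,1],
    [[0,0,0],0,1]
  ]
}}

```text
t: 33.7
ee_pos: [491.4, 221.5, 75.6]
orientation: [3.016, -0.877, -0.001]
ft_force: [-1.0, -4.3, 0.5]
width: 0.4
grasp_force: 1.9
```

Request:
{"method": "move_arm", "body": {
  "steps": [
    [[-0.01,-0.08,0],0.15,1],
    [[0,-0.06,0],0.12,1],
    [[0,0,0],0,1]
  ]
}}

```text
t: 33.95
ee_pos: [492.7, 221.3, 75.3]
orientation: [-3.004, 0.904, 0.014]
ft_force: [-6.0, -2.3, 2.8]
width: 0.9
grasp_force: 2.7
```

```bash
python3 - <<'E'
from m import *
from p import go,ctrl
from workcell import cams
go()
im=cams.get_image("top")["image"];print(hexfit({"top":im}))
s=cams.get_image("scene")["image"];cv2.imwrite("pics/scene6.png",cv2.cvtColor(s,cv2.COLOR_RGB2BGR))
b=cv2.imread("pics/scene6.png")[150:290,260:440];a=cv2.cvtColor(im,cv2.COLOR_RGB2BGR)[160:300,290:410]
cv2.imwrite("pics/c6.png",np.hstack([cv2.resize(b,(480,373),interpolation=cv2.INTER_CUBIC),cv2.resize(a,(320,373),interpolation=cv2.INTER_CUBIC)]))
for _ in range(3):
    cams.get_image("top");o=ctrl.get_obs();print(o["ft_force"].round(1),o["ee_pos"].round(1),o["moment"].round(2))
E
```

```text
t33.95 pos [492.7 221.3  75.3] psi -33.51 tilt [-0.007  0.007] F [-6.  -2.3  2.8]
[(['top'], array([632.5, 153.7]), np.float64(11.2), array([0.1, 0.7]), np.float64(21.0))]
[-4.6 -2.4  1.4] [492.7 221.4  75.3] [-0.48  0.97  0.07]
[-5.8 -2.9  1.5] [492.8 221.3  75.3] [-0.47  0.96  0.07]
[-4.7 -4.   1.4] [492.8 221.4  75.3] [-0.42  0.92  0.09]
```

View pics/c6.png

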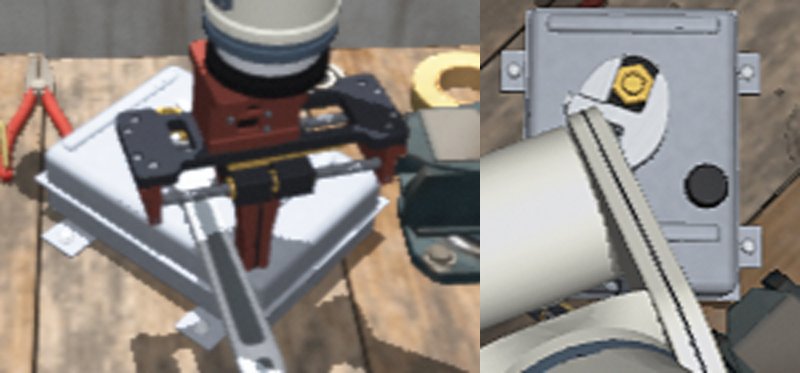

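Request:
{"method": "move_arm", "body": {
  "steps": [
    [[0,-0.03,0],0,1],
    [[0,0,0],0,1],
    [[0,0,0],0,1]
  ]
}}

```text
t: 34.45
ee_pos: [493.1, 221.9, 75.3]
orientation: [-3.004, 0.903, 0.013]
ft_force: [-5.3, -2.7, 1.4]
width: 0.2
grasp_force: 3.0
```

```bash
python3 - <<'E'
from p import *
from workcell import cams
a=np.radians(146.5)
F=[]
for _ in range(4):
    cams.get_image("top");o=ctrl.get_obs();F.append(o["ft_force"])
f=np.mean(F,0);p=o["ee_pos"]-[632.1,153.2,0];print(f,o["ee_pos"],"torque",(p[0]*f[1]-p[1]*f[0])/1000,"perp",f[:2]@[np.sin(a),-np.cos(a)])
E
```

```text
[-5.34851831 -3.72937993  1.61551992] [493.07576713 221.88275238  75.24961565] torque 0.8858251425495428 perp -6.061922119978426
```

Request:
{"method": "move_arm", "body": {
  "steps": [
    [[0,-0.04,0],0,1],
    [[0,-0.02,0],0,1],
    [[0,0,0],0,1],
    [[0,0,0],0,1]
  ]
}}

```text
t: 34.98
ee_pos: [493.7, 222.8, 75.2]
orientation: [-3.005, 0.903, 0.014]
ft_force: [-6.7, -4.1, 1.8]
width: 0.7
grasp_force: 3.4
```

```bash
cat > f.py <<'E'
from m import *
from p import *
from workcell import cams
a=np.radians(146.5)
F=[]
for _ in range(4):
    im=cams.get_image("top")["image"];o=ctrl.get_obs();F.append(o["ft_force"])
f=np.mean(F,0);p=o["ee_pos"]-[632.1,153.2,0];print(o["t"],f,o["ee_pos"],psi(o)[0],"torque",(p[0]*f[1]-p[1]*f[0])/1000,"ang",np.degrees(np.arctan2(p[1],p[0])),np.hypot(*p[:2]))
print(hexfit({"top":im}))
E
python3 f.py
```

```text
35.1833 [-6.25751151 -3.93065099  2.59420227] [493.69530199 222.79215528  75.23254771] -33.46063322396111 torque 0.9794942760653838 ang 153.30599895828612 154.91587558003351
[(['top'], array([632.5, 153.7]), np.float64(11.2), array([0.1, 0.7]), np.float64(20.0))]
```

Request:
{"method": "move_arm", "body": {
  "steps": [
    [[0,-0.04,0],0,1],
    [[0,-0.02,0],0,1],
    [[0,0,0],0,1],
    [[0,0,0],0,1]
  ]
}}

```text
t: 35.52
ee_pos: [494.3, 223.6, 75.1]
orientation: [-3.005, 0.903, 0.016]
ft_force: [-6.4, -5.6, 2.6]
width: 0.4
grasp_force: 4.0
```

```bash
python3 f.py
```

```text
35.7167 [-7.11231812 -5.23491285  2.60672345] [494.25725729 223.6263815   75.1154628 ] -33.44070456007544 torque 1.2224895737644608 ang 152.93667896532492 154.79178573133728
[(['top'], array([632.5, 153.7]), np.float64(11.2), array([0.1, 0.7]), np.float64(21.0))]
```

Request:
{"method": "move_arm", "body": {
  "steps": [
    [[0,0.06,0],0,1],
    [[0,0.1,0],0,1],
    [[0,0.2,0],0,1],
    [[0,0.2,0],0,1],
    [[0,0,-0.4],0,1],
    [[0,0,-0.8],0,1],
    [[0,0,-0.8],0,1],
    [[0,0,-0.8],0,1],
    [[0,0,-0.8],0,1],
    [[-0.6,0.6,-0.6],0,1],
    [[-0.7,0.7,-0.5],0,1],
    [[-0.7,0.7,0],0,1],
    [[-0.7,0.7,0],0,1],
    [[0,0,0],0,1],
    [[0,0,0],0,1]
  ]
}}

```text
t: 36.97
ee_pos: [397.3, 188.8, 194.3]
orientation: [-2.998, 0.891, 0.014]
ft_force: [0.5, 0.9, 0.1]
width: 0.6
grasp_force: 0.0
```

```bash
python3 f.py; python3 - <<'E'
from p import *
from workcell import cams
a=cams.get_image("top")["image"][:,:,::-1][110:300,270:450];b=cams.get_image("scene")["image"][:,:,::-1][140:290,230:430]
cv2.imwrite("pics/c7.png",np.hstack([cv2.resize(a,(379,400),interpolation=cv2.INTER_CUBIC),cv2.resize(b,(420,400),interpolation=cv2.INTER_CUBIC)]))
E
```

```text
37.1667 [ 0.46372165 -0.37291304  0.04885399] [398.73065917 189.24544912 193.63328863] -33.13033686295651 torque 0.07031141607476056 ang 171.2196701775869 236.1366630599839
[(['top'], array([632.5, 153.7]), np.float64(11.2), array([0.1, 0.7]), np.float64(21.0))]
```

View pics/c7.png

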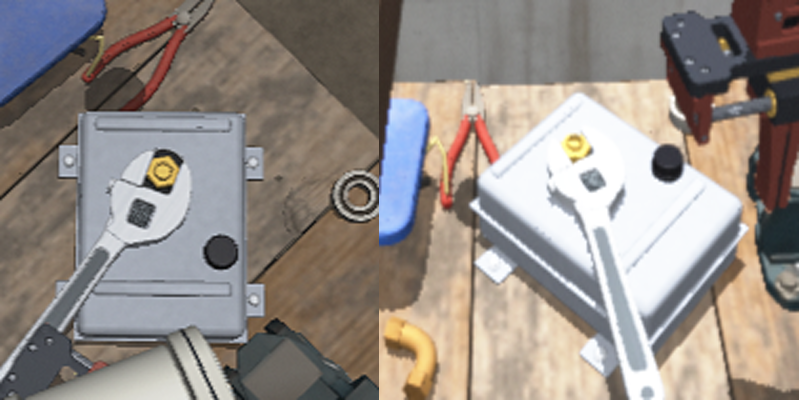

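```bash
python3 -c "
from workcell import ctrl
print(ctrl.close_job())"
```

```text
the job is handed in; nothing more can be done
None
```

The job is handed in at about 37 s of the 72 s: the wrench lies snug on the nut, the nut turned about 38° clockwise and stopped turning while the push rose to about 1.2 N m. It did not move on release, the arm is clear, and nothing touched the pliers, bearing or elbow. The judge's result was not shown.

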